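# Hold the new drawer front for screwing

### The arm

A 7-joint arm with a two-finger parallel gripper is mounted at the origin on the work surface. World frame = base frame: x ahead of the robot, y to its left, z up, the work surface at z = 0. Lengths are in mm, angles in degrees, forces in N, time in s.
With the tool pointing down it reaches from about 425 to 925 mm from the base axis. Payload 6.8 kg.
Tool frame: the origin (TCP) lies on the centre line of the jaws, within the pads' length; the fingertips stand 19 mm ahead of it and the grasp point (between the pads) is the TCP; z points along the fingers, y is the direction in which the jaws open and shut (so a half turn about z gives the same grasp; the last joint's range is limited). The gripper opens to 85 mm and grips with 20 to 120 N. Pads are 22 mm wide; open, the fingers measure 114 mm over their backs; the gripper's body (76 mm by 85 mm) begins 54 mm behind the grasp point. The pads swing forward as they close: fully open they stand 13 mm farther back than shut.
Start: joints at [-73.115, 27.33, 1.283, 89.118, -0.659, 63.558, -4.761], TCP at [264.595, 620.996, 250.308] pointing down, gripper open.
Joint ranges: [-169.35, 169.35], [-19.33, 120.38], [-80.79, 83.38], [13.8, 139.57], [-78.32, 258.32], [9.67, 109.79], [-169.56, 169.56]. Speed limits (degrees/s): [136.94, 136.94, 180, 180, 180, 180, 180].

### API

Orientations are given as [roll, pitch, yaw] about the fixed x, y, z axes, in that order (R = Rz(yaw) Ry(pitch) Rx(roll)).
In Python, from rig import status, eyes, bot, nets gives the robot as it stands.
- The arm moves only by the shell command python3 -m inch 'ROWS' [FORCE]. ROWS is JSON, a list of rows, each an object with "claw": the gripper command: -1 is fully open, 1 is shut, values between are in proportion; "linear": the shift along the world's x, y, z as a fraction of full scale, a list of three; "angular": the turn, a rotation vector about the world's x, y, z as a fraction of full scale, a list of three. In form: [{"claw": claw, "linear": [dx, dy, dz], "angular": [wx, wy, wz]}, ...]. A call has 1 to 5 rows; each row is the pose to reach, as a shift and turn from the pose commanded when the call began; what a row does not reach only later rows make up. Full scale, the value 1, is 250 mm for a shift and 60 degrees for a turn. A row lasts 1/12 s, in which the tool goes at most 41.7 mm and 7.16 degrees, less where a joint would pass 70% of its speed; a pose out of reach is approached as far as the arm can. A call with a number of a shift or a turn outside -1 to 1 is refused whole. A call with a gripper value outside its range is refused whole. The fingers move at their own pace and stop on an object; FORCE is the grip in N (left out, the last holds). Time passes only in rows, so rows that repeat a pose let the fingers close. It gives the time, the measured TCP pose, the force and the opening at its end, in the units of the state.
- status.sense(): the state, without advancing time (a new reading comes with each control period).
- eyes.get_image(name): name is "scene" or "side" or "wrist"; returns the picture (384x512x3 uint8, blue, green, red); there is no depth.
- eyes.calibration(name): a dict with "intrinsics" (3x3 intrinsics, pixels), "dist_coeffs" ([k1, k2, p1, p2, k3] as OpenCV has them; the pictures are not rectified), "T" (4x4, takes a point from camera to world coordinates); the wrist camera has in their place "mount" (4x4, takes a point from camera to tool coordinates, whose origin is the TCP and whose axes are the flange's). Camera axes: x right, y down, z forward; pixel columns grow to the right and rows downward; lengths in mm; the calibration is good to about 2 mm. A picture is of the moment at which its call begins: read the wrist's pose just before it. calibration takes no time and is no camera call.
- bot.finish_job(): hands the job in, once; it reports no verdict.
Trained networks look in the newest picture that a camera, given by its name, has taken for a name from the list of things; names that differ only in an ending like _2 or _b are one class to them, and where a whole thing is asked for, a point or a joint stands for the part that bears it (a point fixed in the world has none). Each returns a list of dicts, best first, with "p" (0 to 1); they miss things now and then, are a little off and sometimes report something else, mostly with a low value. They report only what shows in the picture. A call takes as long as a camera call. They do not tell look-alikes from the thing itself.
- nets.find_in(camera, label): "location" ([x, y, z] in mm, in world coordinates, good to about 4 mm: the middle of the surface that is visible of it).
- nets.tip_of(camera, label): "location" ([x, y, z] in mm, in world coordinates, good to about 4 mm: a listed point, or the origin of a listed thing).
The state is a dict: "t": time; "joint_positions": joint angles; "dq": joint speeds; "joint_efforts": joint torques, N m; "tcp_pos": TCP position; "eef_rot": TCP orientation; "force": force on the tool from outside, world axes, zero at the start; "wrist_torque": the same for the moment, N m; "finger_gap": finger opening in mm.
Only numpy, scipy, OpenCV 4.12 (cv2) and the standard library are available. Lean on these libraries where they do the work, as an engineer would, in place of code of your own. Each camera call takes 0.05 s, during which the arm holds its last target.

### The job

The new wooden front of this small drawer unit is about to be screwed on from inside the drawer. With the empty gripper first push the open drawer fully home against its stop, then fetch the loose front and stand it on the two yellow packers, handle outward and its ends level with the sides of the unit, and press it flat against the drawer box with a steady push of about 12 newtons (never much over 30), without disturbing the jar, pitcher, cup and screwdriver. Keep that push steady for a couple of seconds and finish while still holding it there: do not let go, I will drive the screws.

Things in the scene. Friction and masses are not known exactly. Their poses are not given: they have to be found in the camera images.
- unit: Small drawer unit of pale plywood, fixed on the counter, top board off so it is open above. Origin at counter level, mid-width; -x points out of the drawer opening, z up. Sides 12 mm thick, outer faces at y = +-120 mm, front edges at x = -130, tops at z = 138. Base board, 15 thick, runs on to x = -170 as a ledge. Above the drawer only a cross rail at the very back (x over 76, z 126 to 138).
- seat (a point): Where the middle of the front's underside belongs: mid-width of the unit, level with the tops of the two fixed yellow packers on the ledge (18 mm above the counter), 142 mm from the unit's origin along its -x. Packers: 3 thick, 30 wide, centred 85 mm either side of this point, reaching 25 mm outward (-x) and 9 mm inward of it.
- drawer (a joint): How far the drawer is open, in m: 0 = home, its back firmly against two stop studs at the back of the unit; it grows as the drawer comes out along the unit's -x. Metal slides, about 1.5 N of friction; it stays where it is left. The stop is firm: it does not give when pressed.
- box_face (a point): Centre of the outer face of the drawer box's front wall, 61.5 mm above the counter, axes as the unit's; moves with the drawer. The box is open-topped pale wood: 248 long, 190 wide, walls 12 thick, from 28 to 95 mm above the counter. The face is flat, with four small screw holes; with the drawer home it is 133 mm from the unit's origin along -x, 3 mm proud of the unit's sides.
- front: The loose drawer front: flat dark walnut board 240 long (its y), 18 thick (x), 120 high (z), about 0.36 kg, standing free on its long edge. Origin: middle of its underside. Black bar handle on the outer face (-x side); the plain back (+x) goes against the drawer box. In place, its top edge is 43 mm above the box's walls, so a finger fits over the box behind the board's upper edge.
- handle (a point): Middle of the bar of the handle on the front's outer face: bar 10 mm thick and 110 long along the front's y, 24 mm out from the face (33 mm from the board's middle plane), 55 mm above the board's underside.
- jar: Glass jar with cork lid, 80 across, 130 high, standing loose. Origin at the centre of its underside. Leave alone.
- pitcher: Steel milk pitcher with a handle and spout, 84 across its body, 100 high, loose. Origin at the centre of its underside. Leave alone.
- cup: White cup, 72 across, 60 high, loose. Origin at the centre of its underside. Leave alone.
- screwdriver: Screwdriver with black handle lying loose on the counter, about 200 long along its x. Leave alone.
There are look-alikes about, which are no part of the job. Several things look just like the front: the one meant starts farthest from the robot's base.

How it is judged (in metres and radians):
On the way, in this order (a step that is already met when the one before it is completed fails the run):
1. the drawer is pushed home (within 4 mm of its stop) before the front touches it (value of joint drawer below 0.004 m and contact force between front and drawer below 0.5 N), for 0.2 s.
2. the front stands in place and is pressed on the drawer box with 6 to 20 N for a second (value of joint drawer below 0.004 m and contact force between front and drawer between 6 and 20 N and angle between front's own z axis and vertical below 0.06 rad and angle between the x axis of front and the x axis of unit, either way round below 0.05 rad and y of front in the frame of unit between -0.006 and 0.006 m and z of front in the frame of unit between 0.013 and 0.023 m and x of handle in the frame of unit below -0.15 m), for 1 s.
At the end, for the whole second after the job is handed in: Drawer home (within 4 mm); front on the packers (underside within 5 mm of them), handle outward, upright within 0.06 rad, parallel to the unit within 0.05 rad, centred within 6 mm, and pressed on the drawer box with 6 to 20 N, still so through the last second (all of step 2); the arm keeps its last pose, push and grip.
It fails at once if the front is rammed against the drawer box (over 45 N) (contact force between front and drawer above 45 N).
It fails at once if jar, pitcher, cup or screwdriver disturbed (moved over 20 mm or tipped) (distance of any of jar, pitcher, cup, screwdriver from where it was at the start of the episode above 0.02 m or angle between any of jar, pitcher, cup's own z axis and vertical above 0.4 rad).
It also fails if it takes over 69 s, if anything falls off the work surface, if the arm or the gripper's body presses on something with over 40 N, if the wrist force passes 120 N, or if a joint passes its speed limit or range.

## Working session

There is one attempt and no reset: what is moved stays moved. The work goes in short steps, Python scripts to look and compute and a shell command to move; the robot and the scene stay as the last step left them, time stands still between calls to the robot, and variables do not carry over. Pictures are saved under pics/ and viewed, and the job is handed in when it is done.

```bash
ls; mkdir -p pics; cat > h.py <<'E'
import numpy as np, cv2, json
from rig import status, eyes, bot, nets
E
python3 - <<'E'
from h import *
for c in ("scene","side","wrist"):
    im=eyes.get_image(c); cv2.imwrite(f"pics/{c}0.png",im)
    for l in ("front","unit","handle","box_face","seat","jar","pitcher","cup","screwdriver"):
        try: r=nets.tip_of(c,l)
        except Exception as e: r=str(e); print(c,l,r); continue
        print(c,l,[(round(d['p'],2),np.round(d['location']).tolist()) for d in r[:5]])
s=status.sense(); print(s['t'],s['tcp_pos'],s['eef_rot'])
E
```

```text
pics
scene front [(0.96, [546.0, 337.0, 2.0]), (0.72, [268.0, 257.0, 2.0])]
scene unit [(0.78, [550.0, -192.0, 0.0])]
scene handle [(0.64, [545.0, 373.0, 52.0]), (0.57, [790.0, -132.0, -3.0])]
scene box_face [(0.74, [581.0, 18.0, 63.0])]
scene seat [(0.92, [576.0, -54.0, 18.0])]
scene jar [(0.57, [781.0, 228.0, 5.0])]
scene pitcher [(0.65, [433.0, 508.0, 3.0])]
scene cup [(0.7, [780.0, 63.0, -1.0])]
scene screwdriver [(0.63, [788.0, -133.0, -2.0])]
side front [(0.7, [265.0, 260.0, -2.0]), (0.68, [543.0, 335.0, 2.0])]
side unit [(0.94, [557.0, -192.0, -0.0]), (0.4, [546.0, 362.0, 51.0])]
side handle [(0.67, [545.0, 366.0, 56.0]), (0.55, [296.0, 247.0, 60.0]), (0.27, [574.0, -52.0, 18.0])]
side box_face [(0.68, [584.0, 15.0, 61.0])]
side seat [(0.75, [574.0, -55.0, 19.0])]
side jar [(0.86, [784.0, 225.0, 0.0])]
side pitcher [(0.63, [436.0, 510.0, -0.0])]
side cup [(0.7, [782.0, 59.0, 5.0])]
side screwdriver [(0.67, [789.0, -132.0, -0.0])]
wrist front [(0.84, [265.0, 256.0, 0.0])]
wrist unit [(0.72, [434.0, 512.0, 0.0])]
wrist handle []
wrist box_face []
wrist seat []
wrist jar []
wrist pitcher [(0.63, [434.0, 511.0, -2.0])]
wrist cup []
wrist screwdriver []
1.5 [264.58622425 620.99661643 250.30713848] [-1.79999467e+02 -5.99024880e-04  1.56921720e+02]
```

View pics/scene0.png

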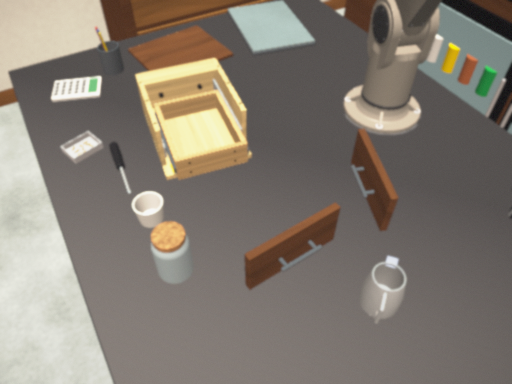

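View pics/side0.png

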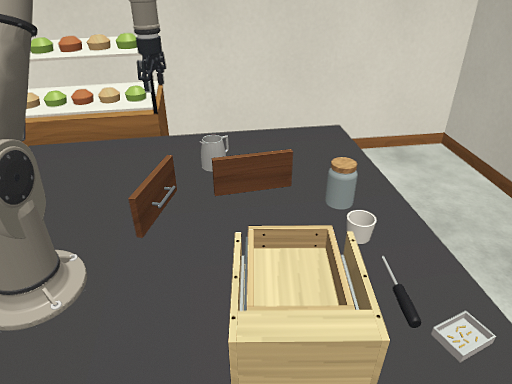

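View pics/wrist0.png

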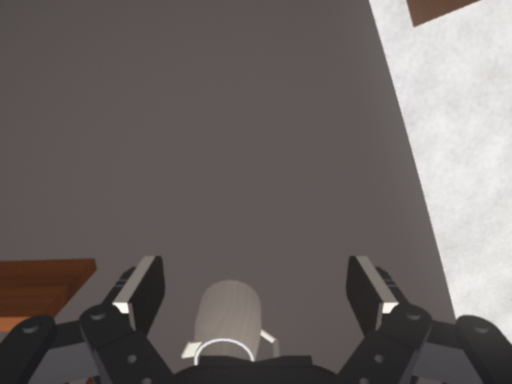

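The target board is the far one, lower centre in the scene view (pixels 247–340, 207–282), at about (545, 336). The unit is at about (553, -192), with its drawer open about 77 mm. Next I'll enlarge the pictures to read exact corners.

```bash
python3 - <<'E'
import cv2
a=cv2.imread('pics/scene0.png'); b=cv2.imread('pics/side0.png')
def crop(im,x0,y0,x1,y1,s,n):
    c=cv2.resize(im[y0:y1,x0:x1],None,fx=s,fy=s,interpolation=cv2.INTER_CUBIC)
    for x in range((x0+9)//10*10,x1,10):
        cv2.line(c,((x-x0)*s,0),((x-x0)*s,6 if x%50 else 14),(0,255,255),1)
        if x%50==0: cv2.putText(c,str(x),((x-x0)*s,24),0,.4,(0,255,255))
    for y in range((y0+9)//10*10,y1,10):
        cv2.line(c,(0,(y-y0)*s),(6 if y%50 else 14,(y-y0)*s),(0,255,255),1)
        if y%50==0: cv2.putText(c,str(y),(16,(y-y0)*s),0,.4,(0,255,255))
    cv2.imwrite(n,c)
crop(a,235,195,355,295,6,'pics/c1.png')
crop(a,130,55,260,185,4,'pics/c2.png')
crop(b,200,140,300,200,7,'pics/c3.png')
crop(b,220,215,400,384,3,'pics/c4.png')
E
```

```text
(no output)
```

View pics/c1.png

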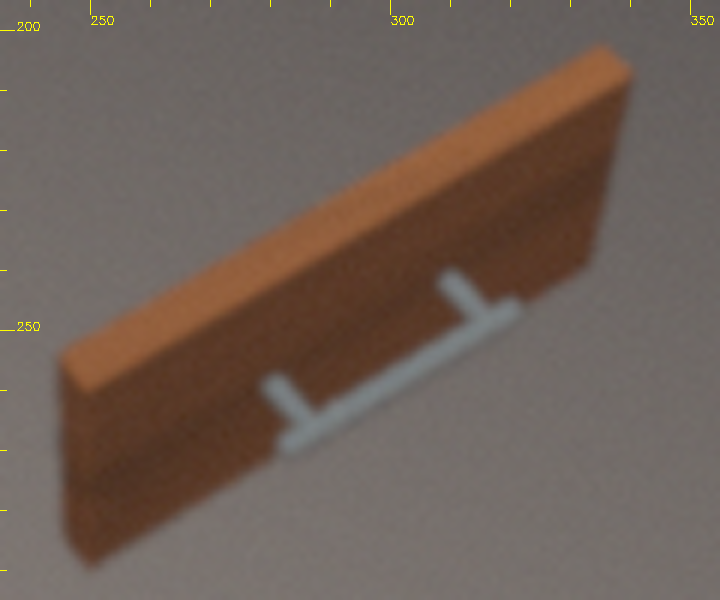

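View pics/c2.png

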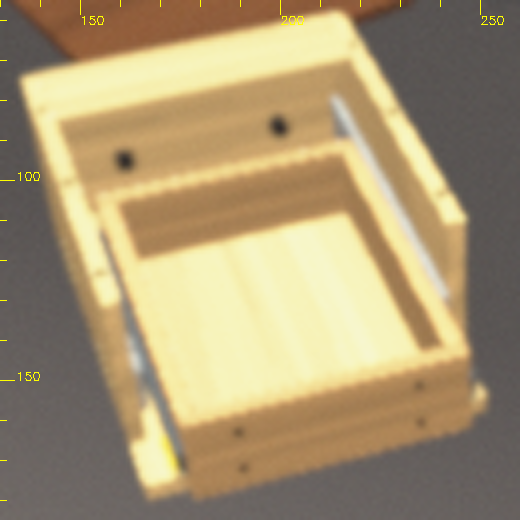

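View pics/c3.png

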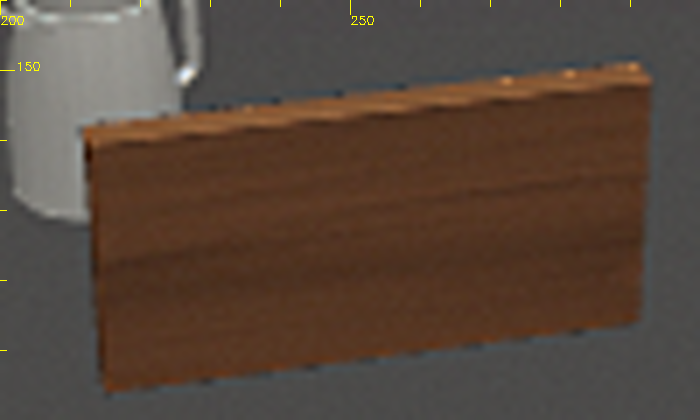

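View pics/c4.png

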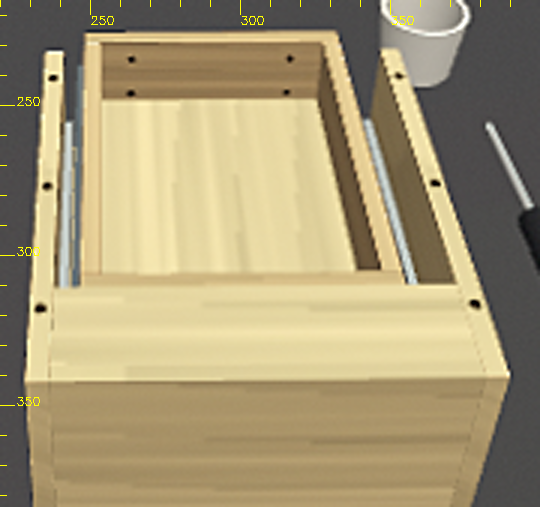

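```bash
cat > fit.py <<'E'
from h import *
from scipy.optimize import least_squares
C={c:eyes.calibration(c) for c in ("scene","side")}
def proj(c,P):
    k=C[c]; W=np.linalg.inv(np.array(k['T'])); 
    r,_=cv2.Rodrigues(W[:3,:3]); 
    return cv2.projectPoints(np.array(P,float).reshape(-1,3),r,W[:3,3],np.array(k['intrinsics']),np.array(k['dist_coeffs'],float))[0].reshape(-1,2)
def place(p,L):
    a=p[2]; R=np.array([[np.cos(a),-np.sin(a),0],[np.sin(a),np.cos(a),0],[0,0,1]]); return np.array(L)@R.T+[p[0],p[1],0]
def conv(x0,y0,s,u): return [x0+(u[0]+.5)/s-.5,y0+(u[1]+.5)/s-.5]
def show(name,r,res):
    print(name,np.round(r.x,3), 'deg',np.degrees(r.x[2]).round(2)); print(np.round(r.fun.reshape(-1,2),1).tolist())
E
python3 - <<'E'
from fit import *
F={'scene':((235,195,6),[((60,355),(9,120,120)),((90,390),(-9,120,120)),((602,44),(9,-120,120)),((633,70),(-9,-120,120)),((93,567),(-9,120,0)),((590,265),(-9,-120,0)),((66,535),(9,120,0))]),
'side':((200,140,7),[((85,128),(-9,-120,120)),((97,145),(9,-120,120)),((652,82),(9,120,120)),((637,63),(-9,120,120)),((104,391),(9,-120,0)),((640,323),(9,120,0))])}
def f(p,cs=F.keys()):
    o=[]
    for c in cs:
        g,l=F[c]; o.append(proj(c,place(p,[x[1] for x in l]))-[conv(*g,x[0]) for x in l])
    return np.vstack(o).ravel()
for cs in (['scene','side'],['scene'],['side']): show(cs,least_squares(f,[545,336,-1.6],args=(cs,),loss='soft_l1',x_scale=[10,10,.1]),0)
U={'scene':((130,55,4),[((98,308),(-130,120,138)),((466,215),(-130,-120,138)),((445,228),(-130,-108,138)),((183,426),('d',95,95)),((468,352),('d',-95,95)),((470,427),('d',-95,28)),((195,498),('d',95,28)),((22,75),('b',120,138)),((345,10),('b',-120,138))]),
'side':((220,215,3),[((46,52),(-130,-120,138)),((62,52),(-130,-108,138)),((382,50),(-130,108,138)),((400,50),(-130,120,138)),((25,381),('b',-120,138)),((509,378),('b',120,138)),((54,288),(76,-108,138)),((458,284),(76,108,138)),((85,32),('d',-95,95)),((337,32),('d',95,95))])}
def f2(p,cs):
    o=[]
    for c in cs:
        g,l=U[c]; L=[[{'d':-133-p[3],'b':p[4]}.get(x[1][0],x[1][0]),*x[1][1:]] for x in l]
        o.append(proj(c,place(p,L))-[conv(*g,x[0]) for x in l])
    return np.vstack(o).ravel()
for cs in (['scene','side'],['scene'],['side']): show(cs,least_squares(f2,[553,-192,-1.71,77,130],args=(cs,),loss='soft_l1',x_scale=[10,10,.1,10,10]),0)
E
```

```text
['scene', 'side'] [545.412 334.341  -1.476] deg -84.56
[[-0.3, -0.3], [-0.2, 0.1], [0.1, -0.8], [0.5, 0.0], [-0.4, 1.1], [0.2, -0.0], [-0.5, 0.4], [-0.6, -0.2], [-1.3, 0.2], [0.0, -0.3], [0.2, -0.1], [0.2, 0.8], [-0.1, 0.1]]
['scene'] [545.079 334.183  -1.475] deg -84.52
[[-0.2, -0.4], [-0.1, 0.0], [0.2, -0.9], [0.5, -0.1], [-0.2, 1.0], [0.3, -0.2], [-0.4, 0.3]]
['side'] [546.148 335.092  -1.478] deg -84.7
[[-0.3, -0.4], [-1.1, -0.0], [0.2, -0.4], [0.4, -0.2], [0.4, 0.6], [0.1, 0.0]]
['scene', 'side'] [ 552.45  -192.337   -1.722   75.508  134.873] deg -98.67
[[0.7, -1.4], [-0.5, 0.6], [0.4, -1.6], [-0.8, -0.3], [0.5, -0.1], [0.2, -0.1], [-0.4, 0.4], [-0.0, 0.2], [-0.6, 0.2], [0.2, -0.3], [0.7, -0.3], [-0.2, -0.2], [-0.3, -0.2], [-0.3, 0.1], [0.5, -0.3], [-0.3, 0.0], [-0.3, 0.4], [0.2, 0.1], [-0.1, -0.3]]
['scene'] [ 552.951 -189.345   -1.723   72.711  138.188] deg -98.74
[[0.9, -0.7], [-0.2, 1.3], [0.7, -0.9], [-0.9, -0.2], [0.4, -0.0], [0.1, -0.0], [-0.5, 0.4], [0.0, 0.1], [-0.6, 0.2]]
['side'] [ 552.414 -192.639   -1.722   75.368  134.533] deg -98.65
[[0.1, -0.2], [0.7, -0.2], [-0.2, -0.1], [-0.3, -0.2], [-0.2, 0.1], [0.6, -0.3], [-0.3, 0.2], [-0.2, 0.5], [0.2, 0.2], [-0.1, -0.2]]
```

```bash
R='{"claw":1,"linear":[0.44,-0.7,0],"angular":[0,0,0.08]}'; python3 -m inch '[{"claw":1,"linear":[0.44,-0.7,0],"angular":[0,0,0.24]},{"claw":1,"linear":[0.44,-0.7,0],"angular":[0,0,0.24]},{"claw":1,"linear":[0.44,-0.7,0],"angular":[0,0,0.24]},{"claw":1,"linear":[0.44,-0.7,0],"angular":[0,0,0.24]},{"claw":1,"linear":[0.44,-0.7,0],"angular":[0,0,0.24]}]' 60
```

```text
t: 1.92
tcp_pos: [375.6, 443.9, 250.5]
eef_rot: [180.0, 0.0, 171.3]
force: [0.6, 0.8, 0.1]
finger_gap: 25.6
```

```bash
python3 -m inch '[{"claw":1,"linear":[0.44,-0.7,0],"angular":[0,0,0]},{"claw":1,"linear":[0.44,-0.7,0],"angular":[0,0,0]},{"claw":1,"linear":[0.44,-0.7,0],"angular":[0,0,0]},{"claw":1,"linear":[0.44,-0.7,0],"angular":[0,0,0]},{"claw":1,"linear":[0.44,-0.7,0],"angular":[0,0,0]}]'
python3 -m inch '[{"claw":1,"linear":[0.44,-0.7,0],"angular":[0,0,0]},{"claw":1,"linear":[0.44,-0.7,0],"angular":[0,0,0]},{"claw":1,"linear":[0.44,-0.7,0],"angular":[0,0,0]},{"claw":1,"linear":[0.44,-0.7,0],"angular":[0,0,0]},{"claw":1,"linear":[0.44,-0.7,0],"angular":[0,0,0]}]'
python3 -m inch '[{"claw":1,"linear":[0,0,-0.7],"angular":[0,0,0]},{"claw":1,"linear":[0,0,-0.7],"angular":[0,0,0]},{"claw":1,"linear":[0,0,-0.7],"angular":[0,0,0]},{"claw":1,"linear":[0,0,-0.7],"angular":[0,0,0]},{"claw":1,"linear":[0,0,-0.7],"angular":[0,0,0]}]'
python3 - <<'E'
from h import *
cv2.imwrite("pics/s1.png",eyes.get_image("side")); cv2.imwrite("pics/s1b.png",eyes.get_image("scene"))
E
```

```text
t: 2.33
tcp_pos: [485.6, 268.8, 250.7]
eef_rot: [180.0, 0.0, 171.3]
force: [0.9, -0.0, 0.2]
finger_gap: 0.4
t: 2.75
tcp_pos: [595.5, 93.8, 250.7]
eef_rot: [180.0, 0.0, 171.3]
force: [0.6, 0.6, -0.5]
finger_gap: 0.1
t: 3.17
tcp_pos: [590.1, 95.3, 69.0]
eef_rot: [-179.8, -0.6, 171.3]
force: [-1.9, -0.0, -0.8]
finger_gap: 0.2
```

View pics/s1b.png

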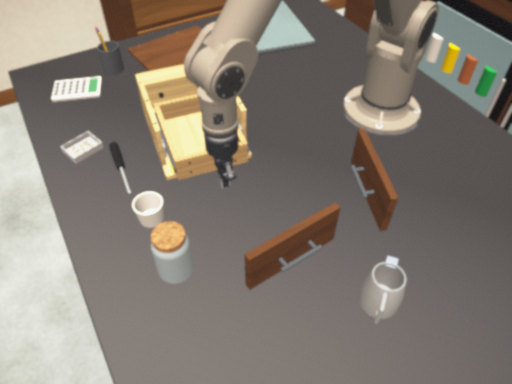

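View pics/s1.png

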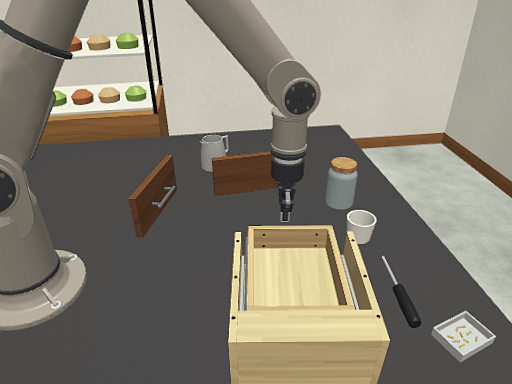

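```bash
python3 -m inch '[{"claw":1,"linear":[-0.015,-0.1,0],"angular":[0,0,0]},{"claw":1,"linear":[-0.03,-0.2,0],"angular":[0,0,0]},{"claw":1,"linear":[-0.043,-0.28,0],"angular":[0,0,0]},{"claw":1,"linear":[-0.052,-0.34,0],"angular":[0,0,0]},{"claw":1,"linear":[-0.061,-0.4,0],"angular":[0,0,0]}]'
python3 -m inch '[{"claw":1,"linear":[-0.005,-0.035,0],"angular":[0,0,0]},{"claw":1,"linear":[-0.009,-0.06,0],"angular":[0,0,0]},{"claw":1,"linear":[-0.012,-0.08,0],"angular":[0,0,0]},{"claw":1,"linear":[-0.0144,-0.096,0],"angular":[0,0,0]},{"claw":1,"linear":[-0.0144,-0.096,0],"angular":[0,0,0]}]'
python3 - <<'E'
from h import *
cv2.imwrite("pics/s2.png",eyes.get_image("side"));s=status.sense();print(s['tcp_pos'],s['force'])
E
```

```text
t: 3.68
tcp_pos: [581.7, -4.1, 79.0]
eef_rot: [179.9, 0.3, 171.3]
force: [0.7, 2.4, -0.8]
finger_gap: 0.1
t: 4.1
tcp_pos: [576.7, -28.5, 76.2]
eef_rot: [180.0, 0.1, 171.3]
force: [0.9, 0.4, 3.5]
finger_gap: 0.0
[576.57242156 -28.25431066  76.02652386] [ 0.63373137 -0.6298749   3.33667349]
```

View pics/s2.png

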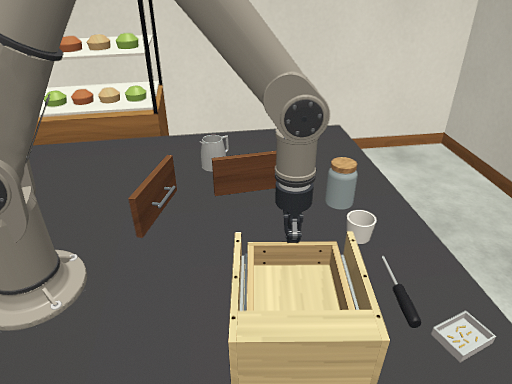

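```bash
python3 -m inch '[{"claw":1,"linear":[-0.002,-0.012,0],"angular":[0,0,0]},{"claw":1,"linear":[-0.004,-0.024,0],"angular":[0,0,0]},{"claw":1,"linear":[-0.005,-0.034,0],"angular":[0,0,0]},{"claw":1,"linear":[-0.0065,-0.042,0],"angular":[0,0,0]},{"claw":1,"linear":[-0.0075,-0.048,0],"angular":[0,0,0]}]'
python3 -m inch '[{"claw":1,"linear":[-0.001,-0.004,0],"angular":[0,0,0]},{"claw":1,"linear":[-0.001,-0.008,0],"angular":[0,0,0]},{"claw":1,"linear":[-0.002,-0.012,0],"angular":[0,0,0]}]'
```

```text
t: 4.57
tcp_pos: [574.9, -39.3, 75.9]
eef_rot: [180.0, 0.1, 171.4]
force: [0.1, 1.0, 5.8]
finger_gap: 0.0
t: 4.82
tcp_pos: [574.4, -42.1, 75.9]
eef_rot: [180.0, 0.1, 171.4]
force: [1.6, 1.6, 5.8]
finger_gap: 0.3
```

```bash
python3 -m inch '[{"claw":1,"linear":[-0.001,-0.006,0],"angular":[0,0,0]},{"claw":1,"linear":[-0.002,-0.012,0],"angular":[0,0,0]},{"claw":1,"linear":[-0.002,-0.012,0],"angular":[0,0,0]}]'
python3 - <<'E'
from h import *
cv2.imwrite("pics/s3.png",eyes.get_image("side")[200:384,200:420]);s=status.sense();print(s['tcp_pos'],s['force'])
E
python3 -m inch '[{"claw":1,"linear":[-0.001,-0.006,0],"angular":[0,0,0]},{"claw":1,"linear":[-0.002,-0.012,0],"angular":[0,0,0]},{"claw":1,"linear":[-0.002,-0.012,0],"angular":[0,0,0]}]'
```

```text
t: 5.07
tcp_pos: [573.9, -45.5, 75.9]
eef_rot: [180.0, 0.1, 171.4]
force: [2.4, 0.5, 6.1]
finger_gap: -0.3
[573.89861056 -45.54790834  75.92157448] [0.76430484 0.56522746 6.56410017]
t: 5.37
tcp_pos: [573.9, -45.9, 76.0]
eef_rot: [179.8, 0.1, 171.5]
force: [1.5, 7.1, 5.3]
finger_gap: -0.1
```

```bash
python3 -m inch '[{"claw":1,"linear":[-0.001,-0.008,0],"angular":[0,0,0]},{"claw":1,"linear":[-0.001,-0.008,0],"angular":[0,0,0]},{"claw":1,"linear":[-0.001,-0.008,0],"angular":[0,0,0]}]'
python3 - <<'E'
from h import *
im=eyes.get_image("side");cv2.imwrite("pics/s3.png",cv2.resize(im[200:384,210:410],None,fx=3,fy=3));s=status.sense();print(s['tcp_pos'],s['force'])
E
```

```text
t: 5.62
tcp_pos: [573.8, -46.0, 76.0]
eef_rot: [179.7, 0.1, 171.6]
force: [2.5, 10.6, 6.1]
finger_gap: 0.0
[573.85544072 -46.0309059   76.00746936] [1.86919468 9.88513556 5.88030399]
```

View pics/s3.png

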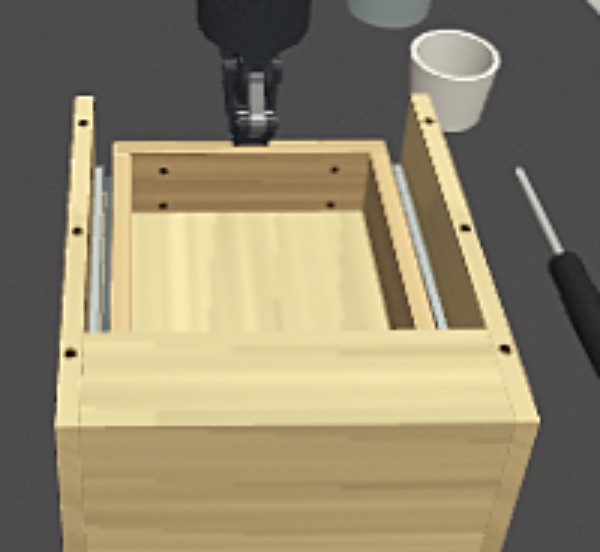

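```bash
python3 -m inch '[{"claw":1,"linear":[0.003,0.02,0],"angular":[0,0,0]},{"claw":1,"linear":[0.012,0.08,0],"angular":[0,0,0]},{"claw":1,"linear":[0.024,0.16,0],"angular":[0,0,0]},{"claw":1,"linear":[0.03,0.24,0.12],"angular":[0,0,0]},{"claw":1,"linear":[0.03,0.3,0.28],"angular":[0,0,0]}]'
python3 -m inch '[{"claw":1,"linear":[-0.08,0.5,0.42],"angular":[0,0,0.235]},{"claw":-0.4,"linear":[-0.08,0.5,0.42],"angular":[0,0,0.235]},{"claw":-0.4,"linear":[-0.08,0.5,0.42],"angular":[0,0,0.235]},{"claw":-0.4,"linear":[-0.08,0.5,0.42],"angular":[0,0,0.235]},{"claw":-0.4,"linear":[-0.08,0.5,0.42],"angular":[0,0,0.235]}]'
python3 - <<'E'
from h import *
s=status.sense();print(s['tcp_pos'],s['eef_rot'],s['force'])
im=eyes.get_image("side");cv2.imwrite("pics/s4.png",cv2.resize(im[200:384,210:410],None,fx=3,fy=3))
E
```

```text
t: 6.08
tcp_pos: [576.5, 25.6, 141.4]
eef_rot: [-179.9, -0.5, 171.4]
force: [1.1, 1.0, 0.9]
finger_gap: -0.1
t: 6.5
tcp_pos: [559.9, 157.5, 254.1]
eef_rot: [179.7, 0.4, -174.0]
force: [0.5, 0.3, 1.0]
finger_gap: 48.0
[559.94880801 157.48617245 254.07857375] [ 179.67669611    0.37133791 -174.03003742] [0.52375534 0.31643727 1.02699764]
```

View pics/s4.png

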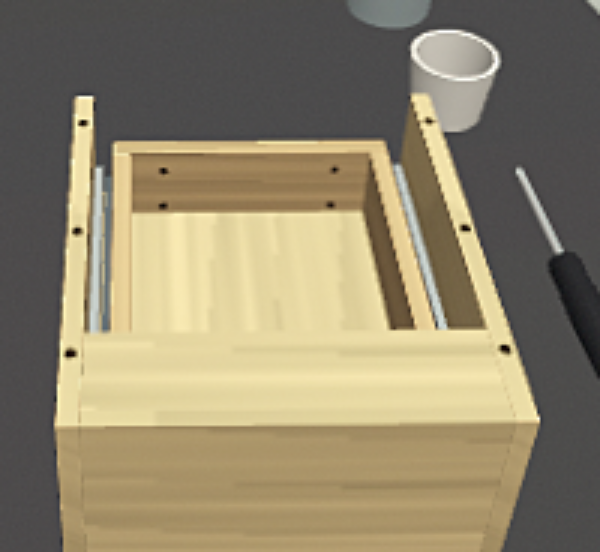

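```bash
python3 -m inch '[{"claw":-0.2,"linear":[-0.06,0.71,0],"angular":[0,0,0]},{"claw":-0.2,"linear":[-0.06,0.71,0],"angular":[0,0,0]},{"claw":-0.2,"linear":[-0.06,0.71,0],"angular":[0,0,0]},{"claw":-0.2,"linear":[-0.06,0.71,0],"angular":[0,0,0]},{"claw":-0.2,"linear":[-0.06,0.71,0],"angular":[0,0,0]}]'
python3 -m inch '[{"claw":-0.2,"linear":[0,0,-0.1],"angular":[0,0,0]},{"claw":-0.2,"linear":[0,0,-0.2],"angular":[0,0,0]},{"claw":-0.2,"linear":[0,0,-0.28],"angular":[0,0,0]},{"claw":-0.2,"linear":[0,0,-0.32],"angular":[0,0,0]},{"claw":-0.2,"linear":[0,0,-0.32],"angular":[0,0,0]}]'
python3 - <<'E'
from fit import *
for n in ("side","scene","wrist"):
  im=eyes.get_image(n)
  if n=="side": im=cv2.resize(im[100:220,150:350],None,fx=4,fy=4)
  cv2.imwrite(f"pics/s5{n}.png",im)
s=status.sense();print(s['tcp_pos'],s['eef_rot'],s['force'],s['finger_gap'],s['t'])
for d in (0,4,8):print(d,proj('side',place([552.5,-192.3,-1.722],[[-133-d,-95,95],[-133-d,95,95]])))
E
```

```text
t: 6.97
tcp_pos: [541.6, 332.9, 247.4]
eef_rot: [179.9, -0.2, -174.2]
force: [0.6, 1.0, -0.8]
finger_gap: 51.4
t: 7.38
tcp_pos: [543.0, 323.7, 165.6]
eef_rot: [-179.8, -0.3, -174.6]
force: [-0.7, -0.7, 0.5]
finger_gap: 51.4
[545.35585602 325.90314019 170.14145754] [ 1.79982717e+02  5.63550693e-02 -1.74619660e+02] [-0.03060604  0.34372553 -0.40473382] 51.426177970933864 7.5333
0 [[247.75984767 246.95377666]
 [337.87215345 246.47255946]]
4 [[247.78713226 245.73062152]
 [337.53449498 245.25384632]]
8 [[247.81420262 244.51732114]
 [337.1994671  244.04490865]]
```

View pics/s5side.png

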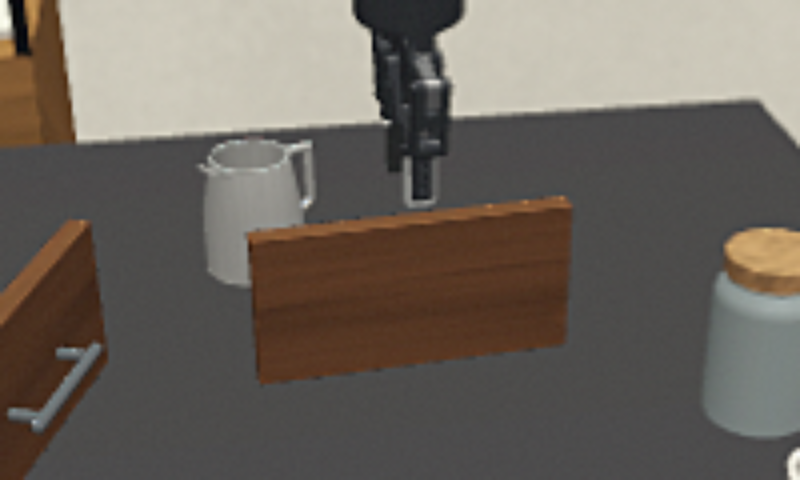

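View pics/s5wrist.png

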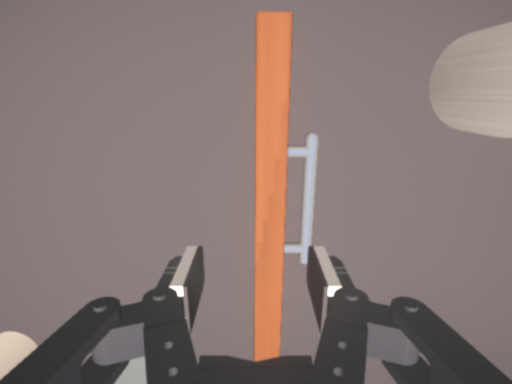

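```bash
python3 -m inch '[{"claw":-0.2,"linear":[0,0.034,0],"angular":[0,0,0]},{"claw":-0.2,"linear":[0,0.034,0],"angular":[0,0,0]},{"claw":-0.2,"linear":[0,0.034,0],"angular":[0,0,0]}]'
python3 - <<'E'
from h import *
cv2.imwrite("pics/s6.png",eyes.get_image("wrist"))
s=status.sense();print(s['tcp_pos'],s['eef_rot'],s['force'],s['finger_gap'],s['t'])
E
```

```text
t: 7.78
tcp_pos: [544.8, 336.0, 170.4]
eef_rot: [179.9, 0.1, -174.5]
force: [0.1, 0.3, -0.1]
finger_gap: 51.3
[544.74550677 335.3947917  170.09165218] [ 1.79952486e+02  5.96326091e-02 -1.74528134e+02] [-0.18906743 -0.41633188  0.7667447 ] 51.32243151267325 7.8333
```

View pics/s6.png

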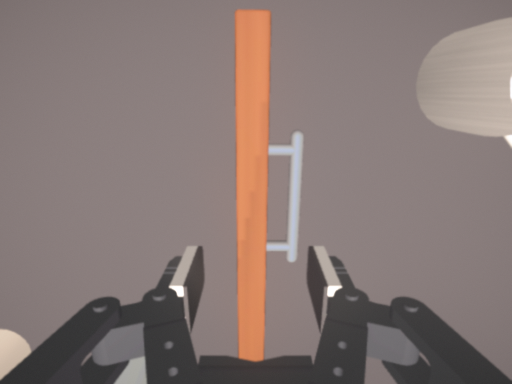

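```bash
python3 -m inch '[{"claw":-0.2,"linear":[0,-0.005,-0.07],"angular":[0,0,0]},{"claw":-0.2,"linear":[0,-0.005,-0.14],"angular":[0,0,0]},{"claw":-0.2,"linear":[0,-0.005,-0.2],"angular":[0,0,0]},{"claw":-0.2,"linear":[0,-0.005,-0.25],"angular":[0,0,0]},{"claw":-0.2,"linear":[0,-0.005,-0.265],"angular":[0,0,0]}]'
python3 -m inch '[{"claw":0.2,"linear":[0,0,0],"angular":[0,0,0]},{"claw":0.4,"linear":[0,0,0],"angular":[0,0,0]},{"claw":0.5,"linear":[0,0,0],"angular":[0,0,0]},{"claw":0.6,"linear":[0,0,0],"angular":[0,0,0]},{"claw":0.7,"linear":[0,0,0],"angular":[0,0,0]}]' 60
python3 -m inch '[{"claw":0.8,"linear":[0,0,0],"angular":[0,0,0]},{"claw":1,"linear":[0,0,0],"angular":[0,0,0]},{"claw":1,"linear":[0,0,0],"angular":[0,0,0]},{"claw":1,"linear":[0,0,0],"angular":[0,0,0]},{"claw":1,"linear":[0,0,0],"angular":[0,0,0]}]' 80
python3 - <<'E'
from h import *
im=eyes.get_image("side");cv2.imwrite("pics/s7.png",cv2.resize(im[100:220,150:350],None,fx=4,fy=4))
s=status.sense();print(s['tcp_pos'],s['eef_rot'],s['force'],s['wrist_torque'],s['finger_gap'],s['t'])
E
```

```text
t: 8.25
tcp_pos: [543.7, 332.7, 101.2]
eef_rot: [-179.9, -0.1, -174.6]
force: [-0.5, 0.8, -0.6]
finger_gap: 50.9
t: 8.67
tcp_pos: [545.3, 333.9, 104.3]
eef_rot: [179.9, 0.1, -174.6]
force: [0.6, 0.4, 3.6]
finger_gap: 17.4
t: 9.08
tcp_pos: [545.3, 334.0, 104.3]
eef_rot: [179.9, 0.1, -174.6]
force: [-1.0, 0.1, 5.9]
finger_gap: 16.9
[545.34785302 333.9312587  104.3274055 ] [ 1.79931839e+02  1.06291420e-01 -1.74580554e+02] [0.05857472 0.09031562 6.52201316] [-0.02180973  0.12482283 -0.03569755] 16.98812258154984 9.1333
```

View pics/s7.png

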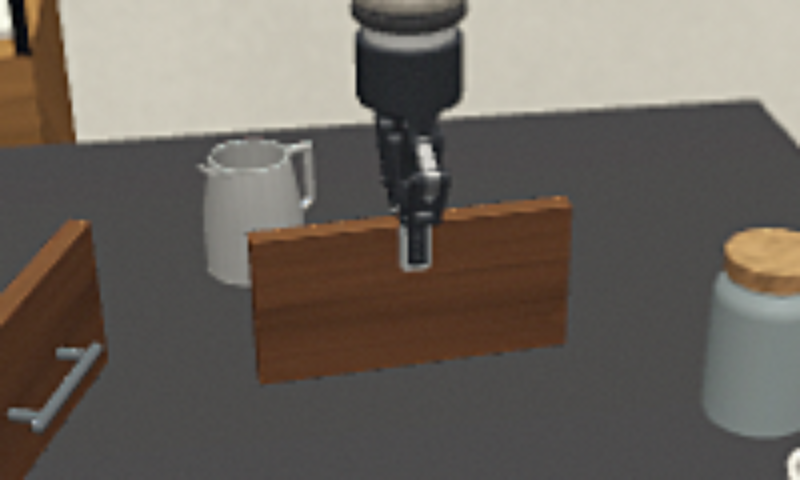

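```bash
python3 -m inch '[{"claw":1,"linear":[0,0,0.04],"angular":[0,0,0]},{"claw":1,"linear":[0,0,0.1],"angular":[0,0,0]},{"claw":1,"linear":[0,0,0.18],"angular":[0,0,0]},{"claw":1,"linear":[0,0,0.22],"angular":[0,0,0]},{"claw":1,"linear":[0,0,0.22],"angular":[0,0,0]}]'
python3 -m inch '[{"claw":1,"linear":[0,-0.06,0],"angular":[0,0,-0.05]},{"claw":1,"linear":[0.02,-0.16,0],"angular":[0,0,-0.1]},{"claw":1,"linear":[0.03,-0.28,0],"angular":[0,0,-0.15]},{"claw":1,"linear":[0.04,-0.4,0],"angular":[0,0,-0.2]},{"claw":1,"linear":[0.06,-0.52,0],"angular":[0,0,-0.235]}]'
python3 -m inch '[{"claw":1,"linear":[0.01,-0.12,0],"angular":[0,0,0]},{"claw":1,"linear":[0.03,-0.26,0],"angular":[0,0,0]},{"claw":1,"linear":[0.05,-0.4,0],"angular":[0,0,0]},{"claw":1,"linear":[0.07,-0.52,0],"angular":[0,0,0]},{"claw":1,"linear":[0.08,-0.6,0],"angular":[0,0,0]}]'
python3 -m inch '[{"claw":1,"linear":[0,-0.05,0],"angular":[0,0,0]},{"claw":1,"linear":[0,-0.09,0],"angular":[0,0,0]},{"claw":1,"linear":[0,-0.1,0],"angular":[0,0,0]},{"claw":1,"linear":[0,-0.1,0],"angular":[0,0,0]},{"claw":1,"linear":[0,-0.1,0],"angular":[0,0,0]}]'
python3 - <<'E'
from h import *
s=status.sense();print(s['tcp_pos'],s['eef_rot'],s['force'],s['finger_gap'],s['t'])
im=eyes.get_image("side");cv2.imwrite("pics/s8.png",cv2.resize(im[180:384,210:410],None,fx=2.8,fy=2.8))
im=eyes.get_image("scene");cv2.imwrite("pics/s8b.png",cv2.resize(im[50:220,100:300],None,fx=3.5,fy=3.5))
E
```

```text
t: 9.55
tcp_pos: [545.7, 334.0, 160.5]
eef_rot: [179.9, 0.2, -174.6]
force: [0.2, 0.2, -4.6]
finger_gap: 17.0
t: 9.97
tcp_pos: [558.3, 201.9, 156.8]
eef_rot: [-179.9, -0.1, 171.2]
force: [0.3, 0.2, -4.6]
finger_gap: 16.9
t: 10.38
tcp_pos: [579.1, 48.7, 157.1]
eef_rot: [-179.9, -0.1, 171.1]
force: [-0.2, -0.6, -4.1]
finger_gap: 16.7
t: 10.8
tcp_pos: [579.4, 30.3, 157.9]
eef_rot: [179.9, -0.0, 171.4]
force: [-0.4, -0.8, -3.2]
finger_gap: 16.8
[579.40290057  30.33556016 157.87078008] [ 1.79943805e+02 -3.10703433e-02  1.71446249e+02] [-0.43954784 -0.83972778 -3.24338701] 16.80879756925704 10.8
```

View pics/s8.png

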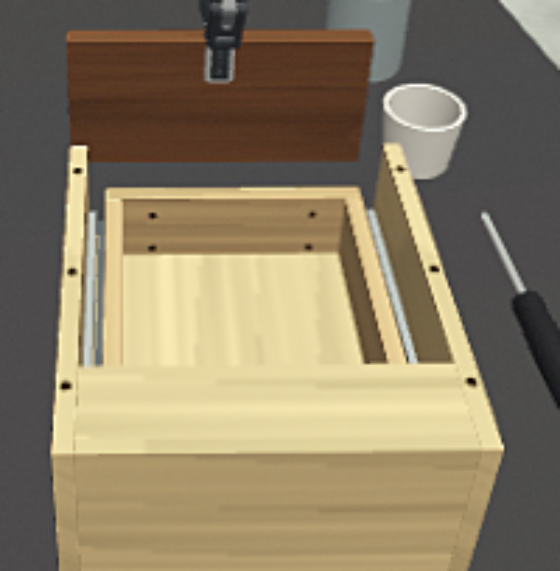

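View pics/s8b.png

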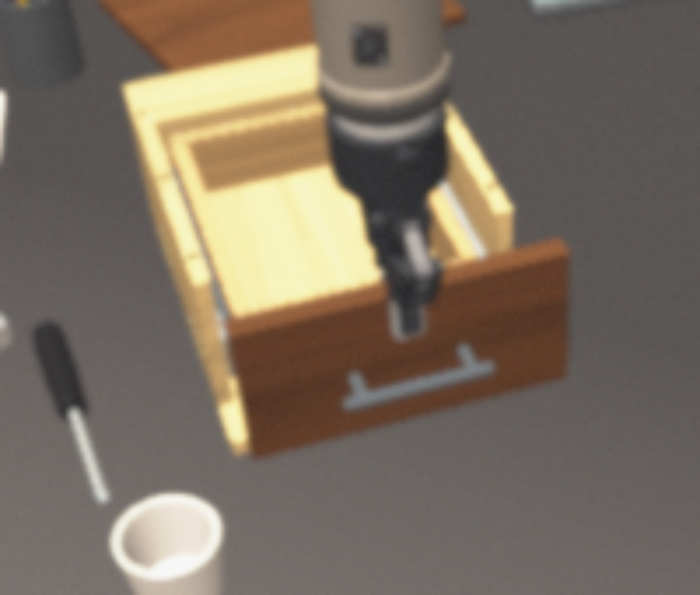

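```bash
python3 - <<'E'
from fit import *
F={'scene':((100,50,3.5),[((238,333),(-9,120,120)),((567,258),(-9,-120,120)),((252,458),(-9,120,0)),((567,377),(-9,-120,0)),((560,238),(9,-120,120))]),
'side':((210,180,2.8),[((68,41),(9,-120,120)),((372,41),(9,120,120)),((360,160),(9,120,0)),((68,32),(-9,-120,120)),((372,31),(-9,120,120))])}
def f(p,cs):
    o=[]
    for c in cs:
        g,l=F[c]; o.append(proj(c,place(p,[x[1] for x in l])+[0,0,p[3]])-[conv(*g,x[0]) for x in l])
    return np.vstack(o).ravel()
for cs in (['scene','side'],['scene'],['side']):
    r=least_squares(f,[579,30,-1.72,54],args=(cs,),loss='soft_l1',x_scale=[10,10,.1,10]); show(cs,r,0)
    d=r.x[:2]-[552.5,-192.3]; a=-1.722; print('in unit', d@[np.cos(a),np.sin(a)], d@[-np.sin(a),np.cos(a)])
d=np.array([579.4,30.3])-[552.5,-192.3]; print('tcp in unit', d@[np.cos(a),np.sin(a)], d@[-np.sin(a),np.cos(a)])
E
```

```text
['scene', 'side'] [580.298  29.985  -1.728  53.086] deg -99.0
[[-3.1, 0.5], [0.8, -1.5], [-0.1, 0.6], [0.1, 0.4], [0.1, -0.3], [-0.5, 0.4], [1.3, 0.2], [-0.5, 1.0], [-0.0, -0.8], [-0.2, -0.5]]
in unit -223.93618242658533 -6.0011140058106065
['scene'] [571.292  12.89   -1.732  35.503] deg -99.23
[[-1.2, 0.3], [0.4, -0.9], [1.5, -0.4], [-0.3, 0.2], [-0.1, 0.5]]
in unit -205.67990380536588 -12.329387144866592
['side'] [581.528  33.87   -1.722  50.544] deg -98.66
[[-0.0, 0.5], [1.0, 0.1], [-0.7, 0.6], [0.3, -0.6], [-0.5, -0.7]]
in unit -227.96241705042732 -5.370614924363519
tcp in unit -224.11214048526574 -6.936749030526944
```

```bash
python3 -m inch '[{"claw":1,"linear":[-0.002,-0.05,0],"angular":[0,0,0]},{"claw":1,"linear":[-0.004,-0.11,0],"angular":[0,0,0]},{"claw":1,"linear":[-0.007,-0.17,-0.02],"angular":[0,0,0]},{"claw":1,"linear":[-0.009,-0.22,-0.06],"angular":[0,0,0]},{"claw":1,"linear":[-0.01,-0.25,-0.1],"angular":[0,0,0]}]'
python3 -m inch '[{"claw":1,"linear":[0,0,-0.01],"angular":[0,0,0]},{"claw":1,"linear":[0,0,-0.01],"angular":[0,0,0]},{"claw":1,"linear":[0,0,-0.01],"angular":[0,0,0]},{"claw":1,"linear":[0,0,-0.01],"angular":[0,0,0]}]'
python3 - <<'E'
from h import *
s=status.sense();print(s['tcp_pos'],s['eef_rot'],s['force'],s['wrist_torque'],s['finger_gap'],s['t'])
im=eyes.get_image("side");cv2.imwrite("pics/s9.png",cv2.resize(im[180:384,210:410],None,fx=2.8,fy=2.8))
im=eyes.get_image("scene");cv2.imwrite("pics/s9b.png",cv2.resize(im[50:220,100:300],None,fx=3.5,fy=3.5))
E
```

```text
t: 11.32
tcp_pos: [577.3, -36.1, 133.2]
eef_rot: [-180.0, 0.1, 171.3]
force: [0.7, -0.2, -4.5]
finger_gap: 17.0
t: 11.65
tcp_pos: [577.6, -32.8, 130.9]
eef_rot: [180.0, 0.0, 171.4]
force: [-0.3, 0.5, -4.0]
finger_gap: 17.5
[577.57759046 -32.76407416 130.91676868] [1.79954169e+02 3.09091517e-02 1.71420394e+02] [-0.28139202  0.51158306 -3.96960168] [-0.00996952  0.00260637 -0.00026941] 17.482538542611746 11.65
```

View pics/s9.png

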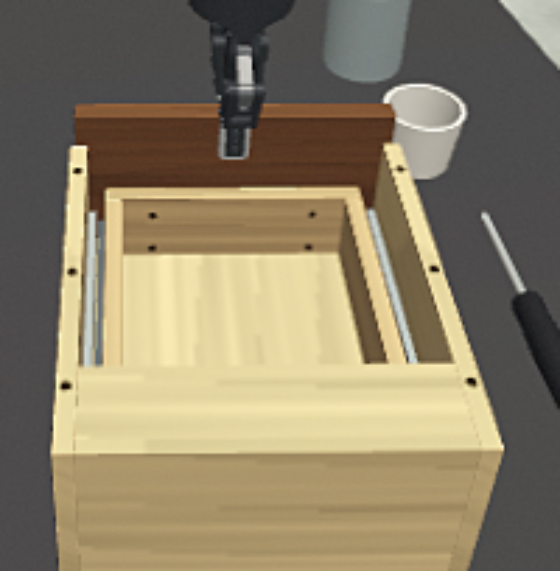

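View pics/s9b.png

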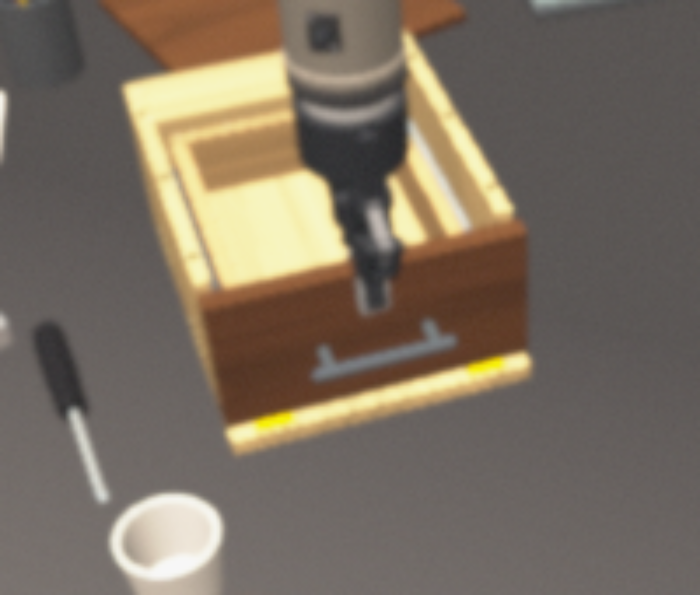

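```bash
python3 -m inch '[{"claw":1,"linear":[-0.002,-0.014,-0.006],"angular":[0,0,0]},{"claw":1,"linear":[-0.004,-0.028,-0.012],"angular":[0,0,0]},{"claw":1,"linear":[-0.006,-0.04,-0.018],"angular":[0,0,0]},{"claw":1,"linear":[-0.008,-0.05,-0.024],"angular":[0,0,0]},{"claw":1,"linear":[-0.009,-0.056,-0.026],"angular":[0,0,0]}]'
python3 -m inch '[{"claw":1,"linear":[0,0,0],"angular":[0,0,0]},{"claw":1,"linear":[0,0,0],"angular":[0,0,0]}]'
python3 - <<'E'
from h import *
s=status.sense();print(s['tcp_pos'],s['eef_rot'],s['force'],s['wrist_torque'],s['finger_gap'],s['t'])
im=eyes.get_image("side");cv2.imwrite("pics/s10.png",cv2.resize(im[180:384,210:410],None,fx=2.8,fy=2.8))
im=eyes.get_image("scene");cv2.imwrite("pics/s10b.png",cv2.resize(im[90:190,140:270],None,fx=6,fy=6,interpolation=cv2.INTER_CUBIC))
E
```

```text
t: 12.17
tcp_pos: [574.5, -48.9, 123.7]
eef_rot: [-180.0, -0.0, 171.3]
force: [0.0, -0.6, -3.5]
finger_gap: 17.4
t: 12.33
tcp_pos: [574.8, -48.3, 124.0]
eef_rot: [180.0, -0.0, 171.3]
force: [0.2, 0.3, -4.1]
finger_gap: 17.1
[574.83460122 -48.28323536 124.02232377] [ 1.79996513e+02 -4.96988661e-03  1.71295343e+02] [ 0.24930695  0.26807808 -4.11181014] [ 0.02682911  0.02074908 -0.03264556] 17.062947744807094 12.3333
```

View pics/s10.png

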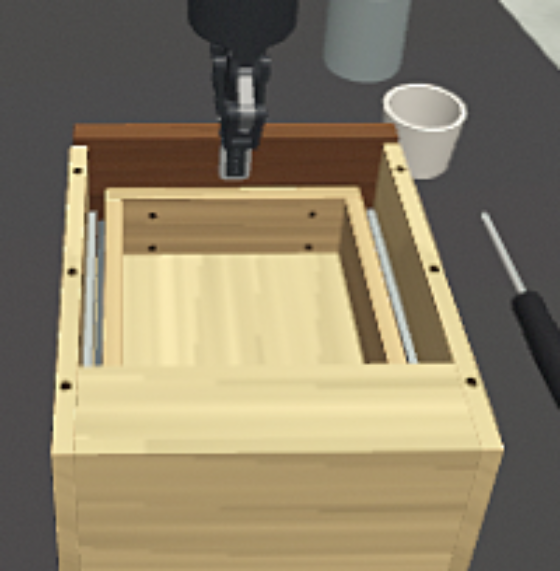

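View pics/s10b.png

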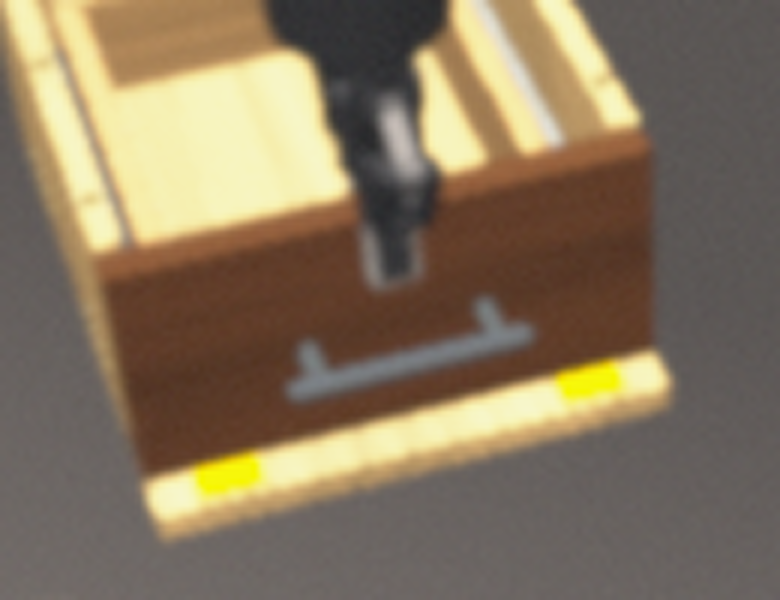

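```bash
python3 - <<'E'
from fit import *
U=[552.5,-192.3,-1.722]
for y0 in (-3,0,3):
  P=proj('side',place(U,[[-145.5-9,y0-120,139.5],[-145.5-9,y0+120,139.5],[-145.5+9,y0-120,139.5],[-145.5+9,y0+120,139.5]]))
  print(y0,np.round((P-[210,180])*2.8+.9,1).tolist())
  P=proj('scene',place(U,[[-154.5,y0+120,139.5],[-154.5,y0-120,139.5],[-154.5,y0+120,19.5],[-154.5,y0-120,19.5]]))
  print('   sc',np.round((P-[140,90])*6+2.5,1).tolist())
P=proj('scene',place(U,[[-170,120,15],[-170,-120,15],[-167,100,18],[-167,70,18],[-167,-70,18],[-167,-100,18]]));print(np.round((P-[140,90])*6+2.5).tolist())
P=proj('side',place(U,[[-130,-120,138],[-130,120,138]]));print(np.round((P-[210,180])*2.8+.9).tolist())
im=cv2.imread('pics/s10.png'); cv2.imwrite('pics/s10c.png',cv2.resize(im[100:220,50:430],None,fx=2.1,fy=2.1,interpolation=cv2.INTER_CUBIC))
E
```

```text
-3 [[68.7, 123.8], [389.7, 122.3], [67.6, 138.5], [394.7, 136.9]]
   sc [[111.1, 276.2], [662.1, 145.4], [153.8, 482.2], [663.3, 351.5]]
0 [[72.7, 123.8], [393.7, 122.2], [71.7, 138.5], [398.8, 136.8]]
   sc [[103.9, 277.9], [655.5, 146.9], [147.1, 484.0], [657.2, 353.1]]
3 [[76.7, 123.8], [397.7, 122.2], [75.8, 138.5], [402.8, 136.8]]
   sc [[96.7, 279.7], [648.9, 148.5], [140.5, 485.7], [651.1, 354.7]]
[[157.0, 515.0], [669.0, 382.0], [199.0, 494.0], [265.0, 477.0], [564.0, 399.0], [626.0, 383.0]]
[[71.0, 146.0], [400.0, 144.0]]
```

View pics/s10c.png

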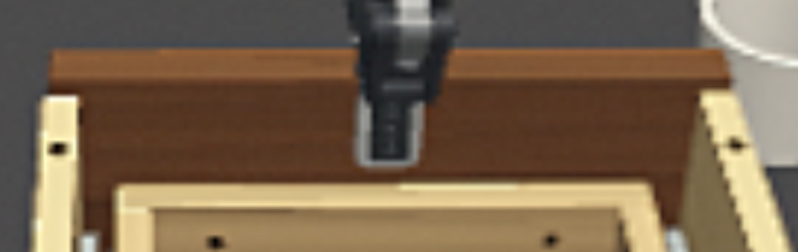

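```bash
python3 -m inch '[{"claw":1,"linear":[0,0,-0.004],"angular":[0,0,0]},{"claw":1,"linear":[0,0,-0.006],"angular":[0,0,0]},{"claw":1,"linear":[0,0,-0.006],"angular":[0,0,0]},{"claw":1,"linear":[0,0,-0.006],"angular":[0,0,0]}]'
```

```text
t: 12.77
tcp_pos: [574.9, -48.0, 122.6]
eef_rot: [180.0, -0.0, 171.3]
force: [-0.3, -0.7, -3.8]
finger_gap: 17.2
```

```bash
python3 -m inch '[{"claw":1,"linear":[-0.0006,-0.004,-0.002],"angular":[0,0,0]},{"claw":1,"linear":[-0.0012,-0.008,-0.002],"angular":[0,0,0]},{"claw":1,"linear":[-0.0012,-0.008,-0.002],"angular":[0,0,0]}]'
```

```text
t: 13.02
tcp_pos: [574.9, -50.2, 122.4]
eef_rot: [180.0, 0.0, 171.3]
force: [0.2, 0.7, -1.6]
finger_gap: 16.7
```

```bash
python3 -m inch '[{"claw":1,"linear":[-0.0006,-0.004,0],"angular":[0,0,0]},{"claw":1,"linear":[-0.0012,-0.008,0],"angular":[0,0,0]},{"claw":1,"linear":[-0.0012,-0.008,0],"angular":[0,0,0]}]'; python3 -m inch '[{"claw":1,"linear":[-0.0006,-0.004,0],"angular":[0,0,0]},{"claw":1,"linear":[-0.0006,-0.004,0],"angular":[0,0,0]},{"claw":1,"linear":[-0.0006,-0.004,0],"angular":[0,0,0]}]'; python3 -m inch '[{"claw":1,"linear":[-0.0006,-0.004,0],"angular":[0,0,0]},{"claw":1,"linear":[-0.0006,-0.004,0],"angular":[0,0,0]},{"claw":1,"linear":[-0.0006,-0.004,0],"angular":[0,0,0]}]'
```

```text
t: 13.27
tcp_pos: [574.7, -51.3, 122.4]
eef_rot: [179.9, 0.0, 171.4]
force: [0.3, 3.6, -1.3]
finger_gap: 17.0
t: 13.52
tcp_pos: [574.7, -51.5, 122.4]
eef_rot: [179.9, 0.0, 171.4]
force: [1.1, 5.9, -1.0]
finger_gap: 17.1
t: 13.77
tcp_pos: [574.7, -51.5, 122.4]
eef_rot: [179.8, 0.0, 171.5]
force: [1.5, 7.8, -0.1]
finger_gap: 17.0
```

```bash
python3 -m inch '[{"claw":1,"linear":[-0.0006,-0.004,0],"angular":[0,0,0]},{"claw":1,"linear":[-0.0012,-0.008,0],"angular":[0,0,0]},{"claw":1,"linear":[-0.0012,-0.008,0],"angular":[0,0,0]}]'; python3 -m inch '[{"claw":1,"linear":[0,0,0],"angular":[0,0,0]},{"claw":1,"linear":[0,0,0],"angular":[0,0,0]},{"claw":1,"linear":[0,0,0],"angular":[0,0,0]}]'
python3 - <<'E'
from h import *
f=[]
im=eyes.get_image("side");cv2.imwrite("pics/s11.png",cv2.resize(im[180:384,210:410],None,fx=2.8,fy=2.8))
f.append(status.sense()['force'])
im=eyes.get_image("scene");cv2.imwrite("pics/s11b.png",cv2.resize(im[90:190,140:270],None,fx=6,fy=6,interpolation=cv2.INTER_CUBIC))
for i in range(6): f.append(status.sense()['force']); eyes.get_image("side")
print(np.round(f,1).tolist(), 'n-force',np.round(np.array(f)@[.1506,.9886,0],1)); s=status.sense();print(s['tcp_pos'],s['eef_rot'],s['wrist_torque'],s['t'])
E
```

```text
t: 14.02
tcp_pos: [574.7, -51.7, 122.4]
eef_rot: [179.7, 0.0, 171.5]
force: [1.5, 12.9, -0.8]
finger_gap: 17.0
t: 14.27
tcp_pos: [574.7, -51.6, 122.4]
eef_rot: [179.7, 0.0, 171.5]
force: [1.3, 11.5, -1.0]
finger_gap: 17.1
[[1.5, 11.9, -1.2], [1.3, 11.3, -0.7], [1.1, 11.9, -1.2], [1.4, 11.9, -0.8], [0.7, 12.2, -1.0], [1.1, 11.1, -0.3], [1.3, 11.7, -0.1]] n-force [12.  11.4 11.9 12.  12.2 11.1 11.7]
[574.66486158 -51.63318334 122.38845882] [1.79729070e+02 4.27074649e-02 1.71518328e+02] [ 2.77037744 -0.3752482   0.13573118] 14.6667
```

View pics/s11.png

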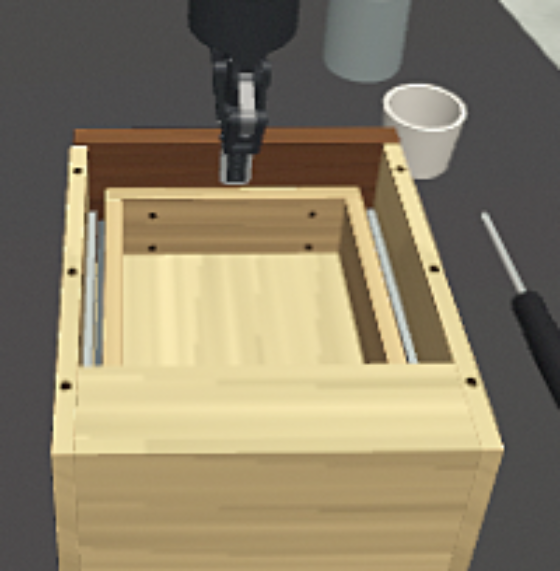

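View pics/s11b.png

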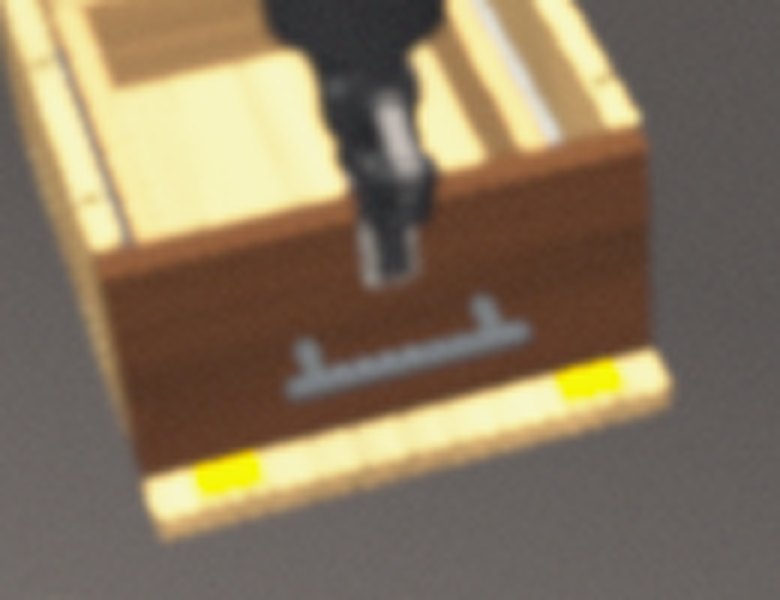

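```bash
for i in 1 2 3 4 5; do python3 -m inch '[{"claw":1,"linear":[0,0,0],"angular":[0,0,0]},{"claw":1,"linear":[0,0,0],"angular":[0,0,0]},{"claw":1,"linear":[0,0,0],"angular":[0,0,0]},{"claw":1,"linear":[0,0,0],"angular":[0,0,0]},{"claw":1,"linear":[0,0,0],"angular":[0,0,0]}]'; done
python3 - <<'E'
from fit import *
U=[552.5,-192.3,-1.722]
for c in ("scene","side"):
  im=eyes.get_image(c)
  L=[[-142+a,b,18+h] for a in(-9,9) for b in(-120,120) for h in(0,120)]
  P=proj(c,place(U,L))
  x0,y0,s=(140,90,6) if c=='scene' else (220,205,4)
  v=cv2.resize(im[y0:y0+100,x0:x0+190 if c=='side' else x0+130],None,fx=s,fy=s,interpolation=cv2.INTER_CUBIC)
  for p in P: cv2.circle(v,tuple(np.int32((p+.5-[x0,y0])*s)),3,(0,255,0),1)
  cv2.imwrite(f"pics/f_{c}.png",v)
for c in ("jar","pitcher","cup","screwdriver"): print(c,[(round(d['p'],2),np.round(d['location']).tolist()) for d in nets.tip_of("side",c)[:1]])
E
```

```text
t: 15.08
tcp_pos: [574.6, -51.6, 122.4]
eef_rot: [179.7, 0.0, 171.5]
force: [1.8, 11.6, -0.3]
finger_gap: 17.1
t: 15.5
tcp_pos: [574.6, -51.6, 122.4]
eef_rot: [179.7, 0.0, 171.5]
force: [1.2, 11.3, -0.5]
finger_gap: 17.2
t: 15.92
tcp_pos: [574.6, -51.6, 122.4]
eef_rot: [179.7, 0.0, 171.5]
force: [1.0, 11.8, -1.2]
finger_gap: 16.8
t: 16.33
tcp_pos: [574.6, -51.6, 122.4]
eef_rot: [179.7, 0.0, 171.5]
force: [1.5, 11.9, -1.1]
finger_gap: 17.2
t: 16.75
tcp_pos: [574.6, -51.7, 122.4]
eef_rot: [179.7, 0.0, 171.5]
force: [0.5, 11.4, -0.6]
finger_gap: 17.2
jar [(0.62, [785.0, 222.0, 2.0])]
pitcher [(0.77, [438.0, 509.0, -0.0])]
cup [(0.62, [779.0, 60.0, 5.0])]
screwdriver [(0.96, [788.0, -129.0, -0.0])]
```

View pics/f_scene.png

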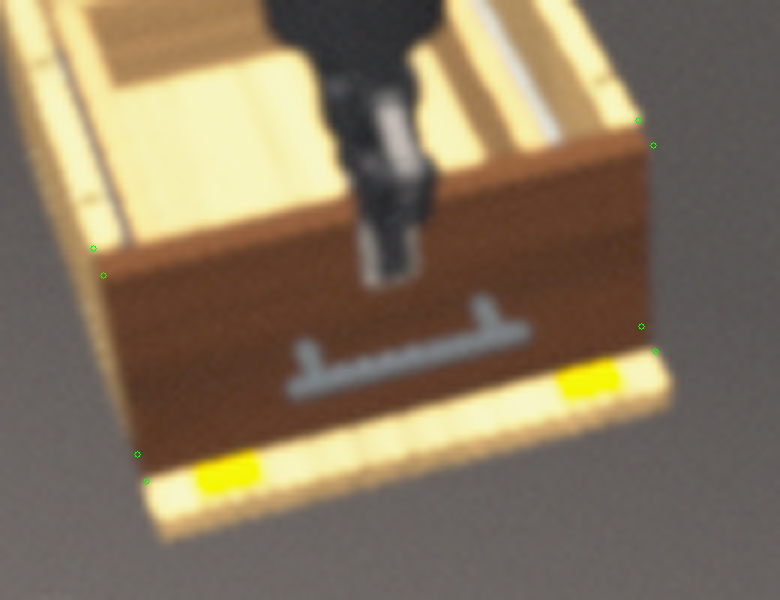

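View pics/f_side.png

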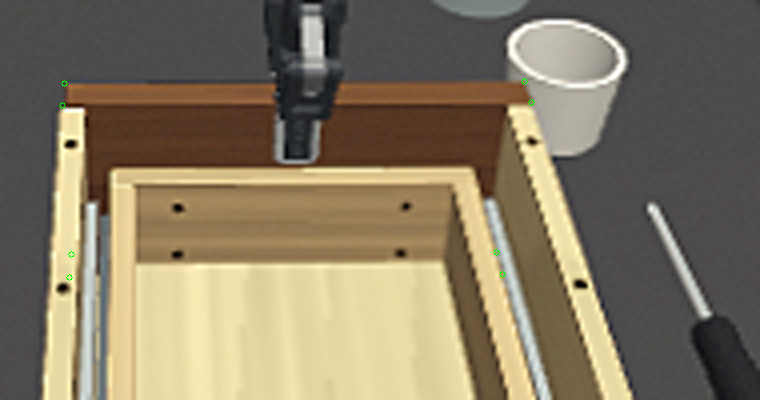

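The board's corners lie within 1–2 mm of where they should be in both views. The push has held at about 12 N for over 2 s, and none of the loose things have moved.

```bash
python3 - <<'E'
from h import *
print(bot.finish_job())
s=status.sense();print(s['t'],s['tcp_pos'],s['force'],s['finger_gap'])
E
```

```text
the job is handed in; nothing more can be done
None
the job is handed in; nothing more can be done
```

The front is standing on the two packers, handle outward, and the arm is still gripping it and pressing it on the drawer box at about 12 N. I handed the job in like that at about 17 s of the 69 s allowed; it reports no verdict.

**What I did:** I pushed the drawer home with the closed gripper until the force rose to about 10 N with no further movement. Then I gripped the front farthest from the base at the middle of its top edge, carried it over, set it on the packers and pushed.

**Last checks:**
- **Drawer:** the side view after I backed off showed it within about 1 mm of home. The later pictures show no gap between it and the front.
- **Push:** the wrist force along the push stayed between 11 and 13 N for over 2.5 s, with no drift. This is the force at the wrist, so friction on the packers could make the true contact force slightly different; I saw little vertical load there.
- **Front:** within about 1–2 mm of centred in both views. The gripper was within about 0.3° of upright and 0.2° of parallel to the unit.
- **Loose things:** the jar, pitcher, cup and screwdriver read within about 5 mm of their first positions, which is about as fine as the network can measure.

**Disagreements:** while I was carrying the front, the scene camera alone put it about 20 mm from where the side camera and the arm had it. I relied on the combined fit, which matched the arm to about 1 mm. In the final scene picture the packers appeared about 2 mm to one side of where I expected them, well inside the 6 mm allowed.

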